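# Ease a ratchet-held capsule press back to its stop

### The arm

A 6-joint arm with a two-finger parallel gripper is mounted at the origin on a cart in front of the work surface, level with it; the furniture and walls round the work are solid. World frame = base frame: x ahead of the robot, y to its left, z up, the work surface at z = 0. Lengths are in m, angles in degrees, forces in N, time in s.
With the tool pointing down it reaches from about 0.4 to 0.825 m from the base axis. Payload 7 kg.
Tool frame: the origin (TCP) lies midway between the tips of the shut fingers; the grasp point (between the pads) lies 19 mm behind it; z points along the fingers, y is the line along which they close (so a half turn about z gives the same grasp; the last joint's range is limited). The gripper opens to 88 mm and grips with 3 to 60 N. Pads are 19 mm wide; open, the fingers measure 130 mm over their backs; the gripper's body (78 mm by 193 mm) begins 47 mm behind the grasp point.
Start: joints at [-57.004, 20.546, 0.682, 0, -70.136, -16.507], TCP at [0.192, -0.647, 0.227] pointing down, gripper open.
Joint ranges: [-176.03, 176.03], [-82.01, 121.73], [-58.28, 71.71], [-173.87, 95.51], [-174.79, -0.11], [-173.66, 173.66]. Speed limits (degrees/s): [136.94, 136.94, 172.46, 180, 180, 180].

### API

Orientations are given as [roll, pitch, yaw] about the fixed x, y, z axes, in that order (R = Rz(yaw) Ry(pitch) Rx(roll)).
In Python, from plant import ctrl, viewer, close_job gives the robot as it stands. The module is installed in compiled form; this text tells all that it offers.
- The arm moves only by the tool step_arm, never from a script. Its argument "moves" is a list that holds one entry, the list of rows, each a list of 5 numbers: the shift along the world's x, y, z in cm, then the turn about the world's z in rad, then the finger opening in cm, from 0 to 8.76. In form: [[[tx, ty, tz, twist, grip], ...]]. A call has 1 to 10 rows; each row shifts and turns the commanded pose from where the row before left it; what a row does not reach is not made up. A row lasts 1/10 s, in which the tool goes at most 50 mm and 8.59 degrees, less where a joint would pass 70% of its speed; a pose out of reach is approached as far as the arm can. A call with a gripper value outside its range is refused whole. The fingers move at their own pace and stop on an object; the grip force is fixed at half the most. Time passes only in rows, so rows that do not move let the fingers close. It gives the time, the measured TCP pose, the force, the opening and the grip force at its end, in the units of the state.
- ctrl.get_obs(): the state, without advancing time (a new reading comes with each control period).
- viewer.snapshot(name): name is "side" or "top" or "wrist"; returns (picture, depth): 420x560x3 uint8, blue, green, red; 420x560 float32, m along the optical axis (not along the pixel's ray), 0 where there is no reading.
- viewer.camera_info(name): a dict with "camera_matrix" (3x3 intrinsics, pixels), "eye" and "orientation" of the camera in the world. Camera axes: x right, y down, z forward; pixel columns grow to the right and rows downward; lengths in m; the calibration is good to about 2 mm. A picture is of the moment at which its call begins: read the wrist's pose just before it. camera_info takes no time and is no camera call; for the wrist camera it gives the pose at the moment of the call.
- close_job(): hands the job in; it is judged then, once.
The state is a dict: "clock": time; "joint_pos": joint angles; "qvel": joint speeds; "tau": joint torques, N m; "tool_pos": TCP position; "orientation": TCP orientation; "force": force on the tool from outside, world axes, zero at the start; "moment": the same for the moment, N m; "opening": finger opening in m; "gripper_force": force on a finger pad.
Only numpy, scipy, OpenCV 4.12 (cv2) and the standard library are available. Lean on these libraries where they do the work, as an engineer would, in place of code of your own. Each camera call takes 0.05 s, during which the arm holds its last target. There are 200 camera calls.

### The job

The capsule press on the worktop has done its work and its ratchet still holds it down under spring load: open it again by its hand lever. Pull the lever on just enough to take the load off the pawl, squeeze the trigger lightly to lift the pawl clear of the toothed wheel, and keeping it clear let the drum turn back under control until the ram's yoke rests on the rubber under the stop nut and the lever goes slack in the hand. Then let the trigger go and see the pawl fully home in a tooth, drawing the lever on until it drops in if it lies on a tooth's back, and leave the press with the yoke close under the stop; do not drag the pawl out under load, let the lever fly back, lean on the stop or disturb the things around.

Things in the scene. Friction and masses are not known exactly. Their poses are not given: they have to be found in the camera images.
- lever (a joint): Turning of the hand lever and its drum, rad. 0: lever upright; positive: leaning to the front of the press (toward the robot, ram down). A spring always drives it back (to smaller values), 0.7 to 1.3 N m, felt as 5 to 9 N at the grip. The pawl holds it at the start angle (near 0.37) and at every 15 deg (0.262 rad) from there. Range -0.45 to 0.95; it meets the stop between about -0.3 and +0.05.
- pawl (a joint): Turning of pawl and trigger (one steel piece on a pin through the lever 74 mm above the drum's axis), rad. About -0.02: hook fully home in a tooth; 0 to 0.12: hook lying on a tooth's back; above 0.15: clear of the wheel; 0.2: trigger fully squeezed, against the lever. A light spring (1 to 2 N at the trigger) drops it. Under load the undercut tooth traps the hook.
- lever_grip (a point): Middle of the lever's black hand grip, 150 mm from the drum's axis; z runs along the lever to its free end. The grip is 16 mm thick (front to back), 18 mm wide, 117 to 183 mm from the axis. Fingers come down along the lever and close front to back, over lever and trigger together; the back of the grip can also be pulled alone, leaving the trigger free.
- drum_axis (a point): Point on the axis of the drum, in the middle plane of the lever, 125 mm above the worktop. The lever swings about it in the upright plane of the toothed wheel's x axis.
- trigger: Steel trigger bar in front of the lever grip, 8 mm thick, 16 mm wide, alongside it from 117 to 180 mm from the drum's axis; origin at the pawl's pin. At rest it slants away from the lever: lever and trigger together measure 35 mm at its inner and 49 mm at its outer end, front to back, and 26 mm squeezed. 5 to 15 N on it is ample once the hook is unloaded; over 40 N bends it.
- hook: Rounded tip of the pawl (radius 2 mm) that drops between the teeth in front of the lever; origin at its middle, 58 mm from the drum's axis when home.
- toothed_wheel: Steel ratchet wheel fixed to the left cheek of the press, 126 mm across, 24 saw teeth 8 mm deep; it does not turn. Origin on the drum's axis at the wheel's middle, 6 mm to the right of the lever's middle plane. Its x axis points level from the front of the press to its back (away from the robot), y along the axle to the left, z up.
- ram: Rack bar with the round press plate below and a dark cross-piece (yoke) on top, beside the stop stud; it rises 16 mm per rad as the lever goes back. Origin on the bar's middle line; the flat top of the yoke is 193 mm above the origin (z up).
- stop_nut: Knurled brass nut (25 mm across) on the upright stud right of the rack, with a rubber washer below; set to another height each time. Origin at the middle of the washer's underside, which the rising yoke meets. The lever multiplies here: 1 N at the grip is 9 N on the rubber. The spring alone presses on it with 45 to 65 N when the hand bears nothing; over 95 N harms it. Too fine for measured poses: feel for it.
- espresso_cup: White espresso cup, 61x82x58 mm, standing left of the press; origin at its underside. Leave alone.
- capsule_a: Coffee capsule, 57x57x34 mm, standing rim down at the front right of the press; origin at its underside. Leave alone.
- capsule_b: Coffee capsule, 57x57x34 mm, standing rim down right of the press; origin at its underside. Leave alone.
- carton: Upright folding carton, 39x85x125 mm, right of the press at the back; origin at its underside. Leave alone.

How it is judged (in metres and radians):
On the way, in this order (a step that is already met when the one before it is completed fails the run):
1. the pawl is lifted clear of the toothed wheel (value of joint pawl above 0.15 rad), for 0.1 s.
2. the spring's load rests on the rubber of the stop nut, the pawl still held clear (contact force between ram and stop_nut above 30 N and value of joint pawl above 0.15 rad), for 0.2 s.
At the end, for the whole second after the job is handed in: The pawl is fully home in a tooth (its joint below 0.03 rad), the lever is at rest, and the yoke is close under the rubber of the stop nut, no more than 6.5 mm (one and a half teeth) below it (value of joint pawl below 0.03 rad and z of stop_nut in the frame of ram below 0.1995 m and velocity of joint lever between -0.05 and 0.05 rad/s); the robot touches nothing.
It fails at once if the lever flies back (faster than 1.5 rad/s) (velocity of joint lever below -1.5 rad/s).
It fails at once if the trigger is squeezed so that it drags the pawl out of the teeth under load (value of joint pawl above 0.06 rad and contact force between hook and toothed_wheel above 12 N and contact force between the fingers and trigger above 3 N).
It fails at once if the ram is forced against the stop (contact force between ram and stop_nut above 95 N).
It fails at once if the trigger is squeezed so hard that it bends (contact force between the fingers and trigger above 40 N).
It fails at once if a thing standing beside the press is disturbed (distance of any of espresso_cup, capsule_a, capsule_b, carton from where it was at the start of the episode above 0.02 m).
It also fails if it takes over 64 s, if anything falls off the work surface, if the arm or the gripper's body presses on something with over 40 N, if the wrist force passes 120 N, or if a joint passes its speed limit or range.

## Working session

There is one attempt and no reset: what is moved stays moved. The work goes in short steps, Python scripts to look and compute and a tool call to move; the robot and the scene stay as the last step left them, time stands still between calls to the robot, and variables do not carry over. Pictures are saved under pics/ and viewed, at most 12 in all, crops included, and the job is handed in when it is done.

Besides the shell and the picture viewer there is one more tool, called after ">>>" as name([rows], argument=value, ...), one row to a line, values as JSON. step_arm: Moves the arm, as the interface text tells. Its arguments: {"type":"object","properties":{"moves":{"type":"array","items":{"type":"array","items":{"type":"array","items":{"type":"number"}}}}},"required":["moves"]}

```bash
mkdir -p pics
cat > h.py <<'E'
import numpy as np, cv2
from plant import ctrl, viewer, close_job
def snap(n,f):
    i=viewer.camera_info(n); p,d=viewer.snapshot(n); cv2.imwrite('pics/'+f+'.png',p); np.savez('pics/'+f,p=p,d=d,K=i['camera_matrix'],e=i['eye'],o=np.array(i['orientation']))
    return p,d,i
E
python3 - <<'E'
from h import *
for n in('side','top','wrist'):
    p,d,i=snap(n,n+'0'); print(n,i)
o=ctrl.get_obs(); print(o)
a=cv2.imread('pics/side0.png');b=cv2.imread('pics/top0.png')
E
```

```text
side {'camera_matrix': array([[498.38800638,   0.        , 274.87745944],
       [  0.        , 498.38800638, 207.6876176 ],
       [  0.        ,   0.        ,   1.        ]]), 'eye': array([1.35826101, 0.65388402, 0.88353262]), 'orientation': array([-123.92055395,    1.41342355,  129.59790658])}
top {'camera_matrix': array([[410.70263667,   0.        , 284.48832221],
       [  0.        , 410.70263667, 209.43232416],
       [  0.        ,   0.        ,   1.        ]]), 'eye': array([ 0.37449112, -0.01344013,  0.98807383]), 'orientation': array([-1.65871894e+02, -7.29778579e-02, -8.65423432e+01])}
wrist {'camera_matrix': array([[355.11623129,   0.        , 271.46293273],
       [  0.        , 355.11623129, 211.4516756 ],
       [  0.        ,   0.        ,   1.        ]]), 'eye': array([ 0.12749971, -0.66587447,  0.38361967]), 'orientation': array([ 1.65746387e+02, -6.45920200e-02,  1.06459327e+02])}
{'clock': 0.15, 'joint_pos': array([-5.70042113e+01,  2.05824333e+01,  6.48813833e-01, -1.44653852e-02,
       -7.01350261e+01, -1.65064942e+01]), 'qvel': array([ 0.09005312, -0.19451571,  0.18203825, -0.0023178 ,  0.00129202,
        0.03146543]), 'tau': array([-1.87296770e-03, -5.83275282e+01,  2.93288469e+01,  7.00125262e+00,
        8.75356025e-03, -1.22983024e-04]), 'tool_pos': array([ 0.19147089, -0.64692163,  0.22585633]), 'orientation': array([ 1.79930319e+02, -6.46571215e-03, -1.63515625e+02]), 'force': array([0.78400401, 0.81603674, 0.27275556]), 'moment': array([ 0.0047016 , -0.02392983,  0.00889339]), 'gripper_force': 0.0, 'opening': 0.0877224093229655}
```

View pics/side0.png

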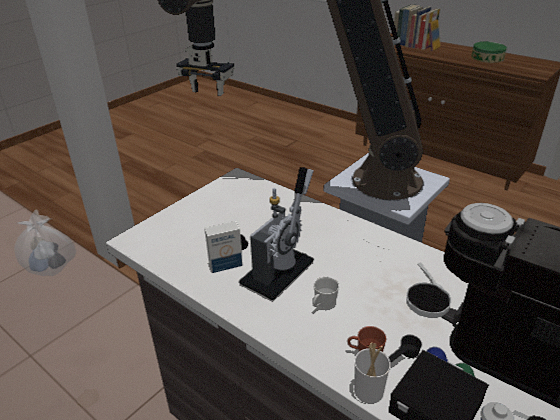

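View pics/top0.png

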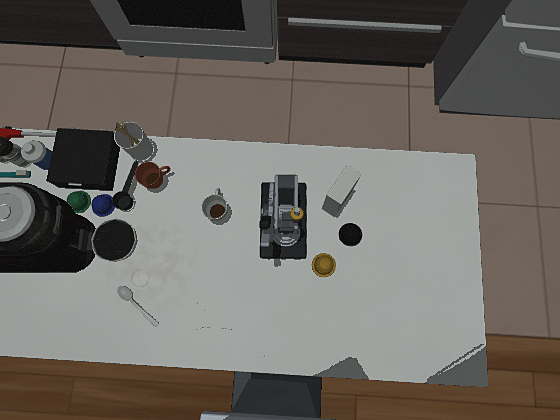

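The side view shows the press near (275,250) with its lever at (303,180) and the carton at (224,247). The top view shows the press at (284,220), the cup at (215,207), the capsules at (323,264) and (350,234), and the lever end near (277,262). Next I'll enlarge and measure.

```bash
cat >> h.py <<'E'
from scipy.spatial.transform import Rotation as Ro
def cloud(f):
    z=np.load('pics/'+f+'.npz'); d=z['d']; v,u=np.mgrid[:420,:560]; K=z['K']
    c=np.stack([(u-K[0,2])/K[0,0]*d,(v-K[1,2])/K[1,1]*d,d],-1)
    w=c@Ro.from_euler('xyz',z['o'],degrees=True).as_matrix().T+z['e']
    w[d==0]=np.nan
    return w,z['p']
def proj(f,P):
    z=np.load('pics/'+f+'.npz'); c=(np.atleast_2d(P)-z['e'])@Ro.from_euler('xyz',z['o'],degrees=True).as_matrix(); q=c@z['K'].T
    return q[:,:2]/q[:,2:]
E
python3 - <<'E'
from h import *
for f,(a,b,c,d) in {'side0':(160,300,235,325),'top0':(165,275,250,320)}.items():
    w,p=cloud(f)
    print(f, w[220,284] if f=='top0' else w[250,275], 'table z',np.nanmedian(w[300:330,260:300,2]) if f=='top0' else w[230,350,2])
    W=w[a:b,c:d].reshape(-1,3); k=(W[:,2]>.01)&(W[:,2]<.4); 
    for lo in (.0,.02,.05,.1,.15,.2,.25,.28):
        s=W[(W[:,2]>lo)&(W[:,2]<lo+.03)]
        if len(s): print(lo,len(s),np.nanpercentile(s,[2,50,98],axis=0).round(3).tolist())
    # base plate: dark pixels at low z
    g=p.max(2)<60; m=g&(w[...,2]<.035)&(w[...,2]>.005); m[:a]=0;m[b:]=0;m[:,:c]=0;m[:,d:]=0
    r=cv2.minAreaRect(w[m][:,:2].astype(np.float32)*1000); print('base',r,m.sum())
a=cv2.imread('pics/side0.png')[160:300,235:325]; b=cv2.imread('pics/top0.png')[165:275,245:365]
a=cv2.resize(a,None,fx=4,fy=4,interpolation=2); b=cv2.resize(b,None,fx=3.6,fy=3.6,interpolation=2)
c=np.zeros((570,800,3),np.uint8); c[:560,:360]=a; c[:396,365:797]=b[:, :432]; cv2.imwrite('pics/crop0.png',c)
E
```

```text
side0 [0.6376892  0.03376651 0.12027679] table z 0.0016312002281501092
0.0 6077 [[0.254, -0.402, 0.0], [0.487, -0.042, 0.003], [0.705, 0.108, 0.024]]
0.02 692 [[0.532, -0.149, 0.02], [0.611, 0.018, 0.033], [0.675, 0.17, 0.049]]
0.05 400 [[0.567, -0.098, 0.051], [0.644, 0.022, 0.062], [0.667, 0.174, 0.079]]
0.1 500 [[0.535, -0.104, 0.101], [0.638, 0.024, 0.117], [0.666, 0.047, 0.129]]
0.15 627 [[0.537, -0.027, 0.151], [0.61, 0.019, 0.157], [0.664, 0.04, 0.179]]
0.2 198 [[0.522, -0.034, 0.201], [0.562, 0.023, 0.212], [0.58, 0.04, 0.229]]
0.25 184 [[0.492, 0.023, 0.251], [0.533, 0.033, 0.264], [0.548, 0.04, 0.279]]
0.28 85 [[0.519, 0.022, 0.28], [0.531, 0.034, 0.291], [0.539, 0.04, 0.299]]
base ((600.6280517578125, -47.87274932861328), (194.08676147460938, 216.5945281982422), 3.61342453956604) 1379
top0 [ 0.55502702 -0.00257679  0.18251939] table z 0.0004933917410931965
0.0 3966 [[0.467, -0.085, 0.0], [0.565, -0.019, 0.003], [0.735, 0.085, 0.022]]
0.02 414 [[0.481, -0.088, 0.02], [0.549, -0.01, 0.039], [0.661, 0.024, 0.048]]
0.05 53 [[0.554, -0.019, 0.051], [0.631, -0.003, 0.065], [0.633, 0.014, 0.08]]
0.1 203 [[0.524, -0.029, 0.101], [0.555, -0.0, 0.114], [0.633, 0.022, 0.129]]
0.15 676 [[0.546, -0.028, 0.151], [0.627, 0.008, 0.155], [0.66, 0.032, 0.177]]
0.2 185 [[0.523, -0.037, 0.201], [0.559, -0.02, 0.211], [0.575, 0.037, 0.229]]
0.25 128 [[0.486, 0.021, 0.251], [0.5, 0.028, 0.269], [0.545, 0.036, 0.279]]
0.28 107 [[0.514, 0.021, 0.281], [0.521, 0.029, 0.296], [0.535, 0.039, 0.3]]
base ((577.7526245117188, -12.497764587402344), (221.50730895996094, 139.0826416015625), 4.379451274871826) 1334
```

View pics/crop0.png

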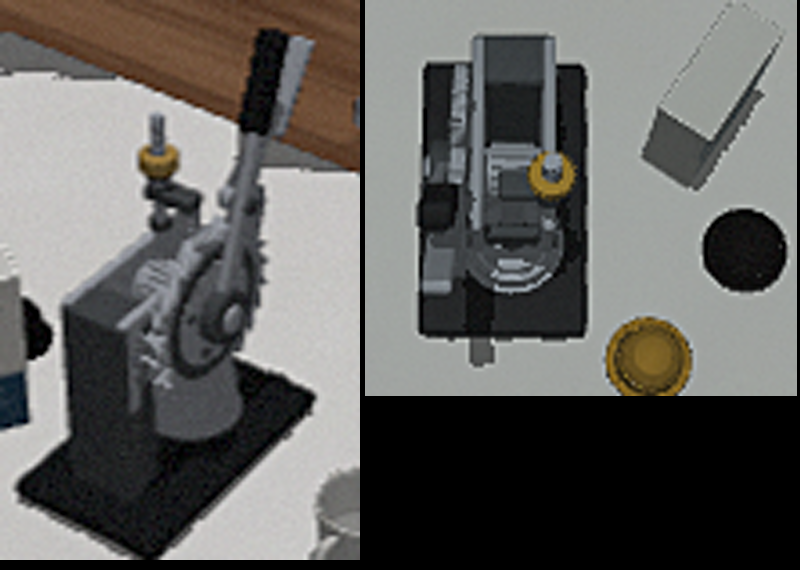

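Crop: grip (black, top at (265,35)) with the bright trigger bar on its robot side, the ratchet wheel hub at (232,320), the brass nut at (158,160), and the base edges clear in the top view. Now I'll fit the yaw, lever plane and lever line.

Run:
```python
from h import *
# yaw from base plate side edges in top view, rays onto z=.012 via depth
w,p=cloud('top0')
m=((p.max(2)<60)&(w[...,2]<.03)&(w[...,2]>.004)).astype(np.uint8)
m[:,:258]=0;m[:,312:]=0;m[:175]=0;m[265:]=0
L=[];Rr=[]
for r in range(190,255):
    c=np.flatnonzero(m[r])
    if len(c)>5: L.append(w[r,c[0]]);Rr.append(w[r,c[-1]])
for n,q in(('L',L),('R',Rr)):
    q=np.array(q); 
    for _ in range(4):
        f=np.polyfit(q[:,0],q[:,1],1); e=q[:,1]-np.polyval(f,q[:,0]); q=q[abs(e)<max(.0025,1.5*e.std())]
    print(n,np.degrees(np.arctan(f[0])).round(2),'y at x=.55',np.polyval(f,.55).round(4),len(q),e.std().round(4),'x',q[:,0].min(),q[:,0].max(), 'z',np.median(q[:,2]))
for f in('side0','top0'):
    w,p=cloud(f); h=p.max(2).astype(int)
    for nm,mk in(('grip',h<70),('trig',h>110)):
        k=mk&(w[...,2]>.235)&(w[...,2]<.32)&(abs(w[...,0]-.52)<.06)&(abs(w[...,1]-.03)<.03)
        q=w[k]; 
        if len(q)<8: continue
        print(f,nm,len(q),np.percentile(q,[3,50,97],axis=0).round(4).tolist())
        for z0 in np.arange(.235,.31,.01):
            s=q[abs(q[:,2]-z0)<.005]
            if len(s)>3: print('  z',z0.round(3),'x',np.percentile(s[:,0],[5,50,95]).round(4),'y',np.percentile(s[:,1],[5,50,95]).round(4))
for f in('top0','side0'):
    w,p=cloud(f); b=p.astype(int); k=(b[...,2]-b[...,0]>60)&(w[...,2]>.15)&(w[...,2]<.3); q=w[k]; print(f,'nut',len(q),np.percentile(q,[5,50,95],axis=0).round(3).tolist())
```

```text
L 3.09 y at x=.55 0.0545 41 0.0004 x 0.506634343647653 0.6652561870028586 z 0.014897127435731794
R 3.7 y at x=.55 -0.0549 55 0.0009 x 0.5134396541964383 0.6721208765087187 z 0.013883044792310728
side0 grip 214 [[0.5214, 0.0249, 0.2404], [0.5369, 0.035, 0.27], [0.5499, 0.04, 0.2985]]
  z 0.235 x [0.5178 0.5392 0.5487] y [0.0267 0.0304 0.0376]
  z 0.245 x [0.5375 0.5474 0.5516] y [0.0262 0.0365 0.0402]
  z 0.255 x [0.5328 0.544  0.549 ] y [0.0244 0.0357 0.0398]
  z 0.265 x [0.5265 0.5404 0.5453] y [0.0277 0.0355 0.04  ]
  z 0.275 x [0.5272 0.537  0.5401] y [0.0275 0.0342 0.0395]
  z 0.285 x [0.5246 0.5336 0.5385] y [0.0258 0.0347 0.0395]
  z 0.295 x [0.5192 0.5286 0.5338] y [0.025  0.0338 0.0395]
side0 trig 86 [[0.4922, 0.024, 0.2376], [0.5029, 0.0318, 0.2611], [0.5509, 0.037, 0.2783]]
  z 0.235 x [0.5255 0.5498 0.5525] y [0.0273 0.0361 0.037 ]
  z 0.245 x [0.5049 0.512  0.5298] y [0.0267 0.0328 0.0361]
  z 0.255 x [0.5038 0.5083 0.5124] y [0.0276 0.0322 0.0373]
  z 0.265 x [0.4959 0.5009 0.5043] y [0.024  0.0307 0.0358]
  z 0.275 x [0.4908 0.4947 0.4979] y [0.0245 0.0305 0.0349]
top0 grip 154 [[0.4896, 0.0211, 0.237], [0.5218, 0.0289, 0.2944], [0.5448, 0.0369, 0.2992]]
  z 0.235 x [0.517  0.5181 0.5201] y [0.0231 0.0278 0.0336]
  z 0.245 x [0.5149 0.5152 0.5373] y [0.0232 0.0273 0.0316]
  z 0.255 x [0.5419 0.545  0.5455] y [0.0231 0.0291 0.0359]
  z 0.265 x [0.4937 0.5359 0.542 ] y [0.0203 0.0216 0.0354]
  z 0.275 x [0.4852 0.5346 0.5388] y [0.0246 0.0336 0.0364]
  z 0.285 x [0.5308 0.5344 0.5349] y [0.0232 0.0316 0.0354]
  z 0.295 x [0.514  0.5204 0.5294] y [0.0215 0.0288 0.0366]
top0 trig 26 [[0.4869, 0.0214, 0.2387], [0.4888, 0.0284, 0.2769], [0.5158, 0.0359, 0.2792]]
  z 0.275 x [0.4869 0.4888 0.4908] y [0.0217 0.0284 0.0337]
top0 nut 77 [[0.554, -0.037, 0.209], [0.561, -0.024, 0.211], [0.573, -0.016, 0.213]]
side0 nut 26 [[0.557, -0.032, 0.21], [0.571, -0.022, 0.212], [0.578, -0.015, 0.214]]
```

>>> step_arm([
  [[2.0,4.2,1.3,0.134,8.76],[2.0,4.2,1.3,0.134,8.76],[2.0,4.2,1.3,0.134,8.76],[2.0,4.2,1.3,0.134,8.76],[2.0,4.2,1.3,0.134,8.76],[2.0,4.2,1.3,0.134,8.76],[2.0,4.2,1.3,0.134,8.76],[2.0,4.2,1.3,0.134,8.76],[2.0,4.2,1.3,0.134,8.76],[2.0,4.2,1.3,0.134,8.76]],
])

```text
clock: 1.15
tool_pos: [0.3917, -0.2254, 0.3572]
orientation: [-180.0, 0.0, -86.4]
force: [1.7, 0.4, 0.2]
opening: 0.0876
gripper_force: 0.0
```

>>> step_arm([
  [[1.75,3.65,0,0,8.76],[1.75,3.65,0,0,8.76],[1.75,3.65,0,0,8.76],[1.75,3.65,0,0,8.76],[1.75,3.65,0,0,8.76],[1.75,3.65,0,0,8.76],[1.85,3.65,0,0,8.76],[0,0,0,0,8.76],[0,0,0,0,8.76]],
])

```text
clock: 2.05
tool_pos: [0.5151, 0.0291, 0.3558]
orientation: [179.9, -0.0, -86.6]
force: [-0.2, -0.5, -0.0]
opening: 0.0877
gripper_force: 0.0
```

Run:
```python
from h import *
p,d,i=snap('wrist','w1'); print(i['eye'],i['orientation'])
o=ctrl.get_obs(); print(o['tool_pos'],o['orientation'],o['force'],o['moment'])
w,p=cloud('w1'); 
for f in ('w1',):
    for z0 in np.arange(.24,.31,.01):
        k=(abs(w[...,2]-z0)<.005)&(abs(w[...,0]-.52)<.06)&(abs(w[...,1]-.03)<.03)
        s=w[k]
        if len(s)>3: print('  z',z0.round(3),len(s),'x',np.percentile(s[:,0],[3,50,97]).round(4),'y',np.percentile(s[:,1],[3,50,97]).round(4))
```

```text
[ 0.5183739  -0.03676199  0.51376823] [ 1.65781326e+02 -8.63730132e-02 -1.76660062e+02]
[0.51483341 0.02832465 0.35620224] [ 1.79948301e+02 -1.90963801e-02 -8.66945652e+01] [-1.40804195 -0.87477506  0.152108  ] [0.00156855 0.12847844 0.01473556]
  z 0.24 221 x [0.511  0.5161 0.5486] y [0.0225 0.0275 0.037 ]
  z 0.25 305 x [0.5043 0.5102 0.5458] y [0.0222 0.0272 0.0369]
  z 0.26 351 x [0.4981 0.5039 0.5425] y [0.0218 0.0271 0.0368]
  z 0.27 399 x [0.4856 0.4967 0.5386] y [0.0216 0.0267 0.0365]
  z 0.28 345 x [0.4864 0.4926 0.5359] y [0.0218 0.027  0.0363]
  z 0.29 363 x [0.5135 0.5234 0.5319] y [0.0217 0.0265 0.0381]
  z 0.3 414 x [0.516  0.5223 0.5275] y [0.0231 0.0304 0.0378]
```

View pics/w1.png

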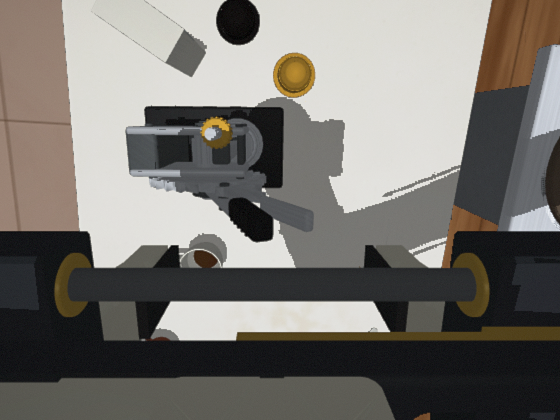

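The wrist view shows the grip (250,215) and trigger (290,212) between the fingers' planes, with the cup and the other things well clear. I'll go down straddling the grip.

>>> step_arm([
  [[0,0.15,-1.5,0,8.76],[0,0,-2.0,0,8.76],[0,0,-2.0,0,8.76],[0,0,-2.0,0,8.76],[0,0,-1.3,0,8.76],[0,0,-0.5,0,8.76],[0,0,0,0,8.76],[0,0,0,0,8.76],[0,0,0,0,8.76]],
])

```text
clock: 3.0
tool_pos: [0.5156, 0.0298, 0.2645]
orientation: [-179.9, 0.0, -86.7]
force: [-0.4, 0.0, 0.3]
opening: 0.0878
gripper_force: 0.0
```

```bash
cat >> h.py <<'E'
def st():
    o=ctrl.get_obs(); print('t %.2f'%o['clock'],o['tool_pos'].round(4),o['orientation'].round(2),'F',o['force'].round(2),'M',o['moment'].round(2),'w %.4f gf %.2f'%(o['opening'],o['gripper_force']))
E
python3 -c "
from h import *
st();viewer.snapshot('top');st();viewer.snapshot('top');st();viewer.snapshot('top');st()"
```

```text
t 3.00 [0.5156 0.0298 0.2645] [-1.7991e+02  2.0000e-02 -8.6730e+01] F [-0.39  0.05  0.34] M [0.02 0.15 0.03] w 0.0878 gf 0.00
t 3.05 [0.5155 0.0299 0.2644] [-1.7993e+02  2.0000e-02 -8.6730e+01] F [-0.86  0.38  0.44] M [-0.    0.15 -0.02] w 0.0875 gf 0.00
t 3.10 [0.5154 0.0299 0.2642] [-1.7994e+02  2.0000e-02 -8.6730e+01] F [ 0.2  -0.08  0.48] M [0.01 0.09 0.01] w 0.0874 gf 0.00
t 3.15 [0.5153 0.0299 0.2641] [-1.7995e+02  2.0000e-02 -8.6730e+01] F [ 0.62  0.67 -1.03] M [ 0.02  0.04 -0.05] w 0.0877 gf 0.00
```

>>> step_arm([
  [[-0.5,-0.03,0,0,8.76],[-0.5,-0.03,0,0,8.76],[-0.3,-0.02,0,0,8.76],[-0.1,0,0,0,8.76],[-0.1,0,0,0,8.76],[0,0,0,0,8.76]],
])

```text
clock: 3.75
tool_pos: [0.5, 0.029, 0.2636]
orientation: [-180.0, 0.0, -86.7]
force: [0.9, 0.7, -0.0]
opening: 0.0877
gripper_force: 0.0
```

>>> step_arm([
  [[-0.1,-0.01,0,0,8.76],[-0.1,0,0,0,8.76],[0,0,0,0,8.76]],
])

```text
clock: 4.05
tool_pos: [0.498, 0.0289, 0.2635]
orientation: [180.0, -0.0, -86.7]
force: [1.0, 0.5, 0.8]
opening: 0.0879
gripper_force: 0.0
```

>>> step_arm([
  [[-0.1,-0.01,0,0,8.76],[-0.1,0,0,0,8.76],[0,0,0,0,8.76]],
])

```text
clock: 4.35
tool_pos: [0.4964, 0.0289, 0.2637]
orientation: [-179.9, 0.0, -86.7]
force: [1.8, 0.1, -1.1]
opening: 0.0876
gripper_force: 0.9
```

>>> step_arm([
  [[-0.1,-0.01,0,0,8.76],[-0.1,0,0,0,8.76],[0,0,0,0,8.76]],
])

```text
clock: 4.65
tool_pos: [0.4952, 0.0289, 0.264]
orientation: [-179.9, 0.0, -86.7]
force: [6.3, 0.1, -2.8]
opening: 0.0879
gripper_force: 2.6
```

>>> step_arm([
  [[-0.1,-0.01,0,0,8.76],[-0.1,0,0,0,8.76],[0,0,0,0,8.76]],
])

```text
clock: 4.95
tool_pos: [0.4941, 0.029, 0.2642]
orientation: [-179.7, 0.0, -86.7]
force: [9.4, -1.3, -4.7]
opening: 0.0877
gripper_force: 4.0
```

>>> step_arm([
  [[-0.1,-0.01,0,0,8.76],[-0.1,0,0,0,8.76],[0,0,0,0,8.76]],
])

```text
clock: 5.25
tool_pos: [0.4923, 0.029, 0.2643]
orientation: [-179.7, 0.0, -86.7]
force: [10.1, 0.0, -3.2]
opening: 0.0878
gripper_force: 4.2
```

```bash
python3 -c "
from h import *
st();viewer.snapshot('top');st();viewer.snapshot('top');st();snap('side','s2');st()
w0,p0=cloud('side0');w,p=cloud('s2')
for n,q,P in(('s0',w0,p0),('s2',w,p)):
  for z0 in np.arange(.20,.30,.01):
    k=(abs(q[...,2]-z0)<.005)&(abs(q[...,0]-.52)<.06)&(abs(q[...,1]-.03)<.03); s=q[k]
    if len(s)>3: print(n,z0.round(3),np.percentile(s[:,0],[4,50,96]).round(4))
a=cv2.imread('pics/s2.png')[150:270,245:335]; b=cv2.imread('pics/side0.png')[150:270,245:335]
cv2.imwrite('pics/c2.png',cv2.resize(np.hstack([b,a]),None,fx=4.4,fy=4.4,interpolation=2))"
```

```text
t 5.25 [0.4923 0.029  0.2643] [-1.7972e+02  3.0000e-02 -8.6720e+01] F [ 1.014e+01  1.000e-02 -3.170e+00] M [-0.21 -3.64 -0.12] w 0.0878 gf 4.20
t 5.30 [0.4924 0.029  0.2644] [-1.7972e+02  3.0000e-02 -8.6720e+01] F [10.22 -0.6  -2.65] M [-0.2  -3.65 -0.05] w 0.0879 gf 4.19
t 5.35 [0.4924 0.029  0.2644] [-1.7972e+02  3.0000e-02 -8.6720e+01] F [11.11 -0.47 -2.87] M [-0.24 -3.6  -0.05] w 0.0874 gf 4.18
t 5.40 [0.4924 0.029  0.2643] [-1.7973e+02  3.0000e-02 -8.6720e+01] F [10.85 -0.6  -3.82] M [-0.18 -3.61 -0.06] w 0.0876 gf 4.18
s0 0.2 [0.5531 0.5643 0.5683]
s0 0.21 [0.5466 0.5577 0.5648]
s0 0.22 [0.543  0.5534 0.5591]
s0 0.23 [0.5174 0.5418 0.556 ]
s0 0.24 [0.5118 0.5393 0.5521]
s0 0.25 [0.5042 0.5407 0.5515]
s0 0.26 [0.5008 0.5355 0.5462]
s0 0.27 [0.4945 0.5317 0.5438]
s0 0.28 [0.4919 0.533  0.5392]
s0 0.29 [0.5201 0.531  0.536 ]
s2 0.2 [0.551  0.561  0.5669]
s2 0.21 [0.5446 0.5539 0.5631]
s2 0.22 [0.522  0.5501 0.5589]
s2 0.23 [0.5146 0.5391 0.5528]
s2 0.24 [0.5087 0.5423 0.5492]
s2 0.25 [0.5024 0.5364 0.5471]
s2 0.26 [0.4952 0.5276 0.5432]
s2 0.27 [0.4868 0.5245 0.5536]
s2 0.28 [0.4915 0.5496 0.5554]
s2 0.29 [0.5164 0.5456 0.555 ]
```

View pics/c2.png

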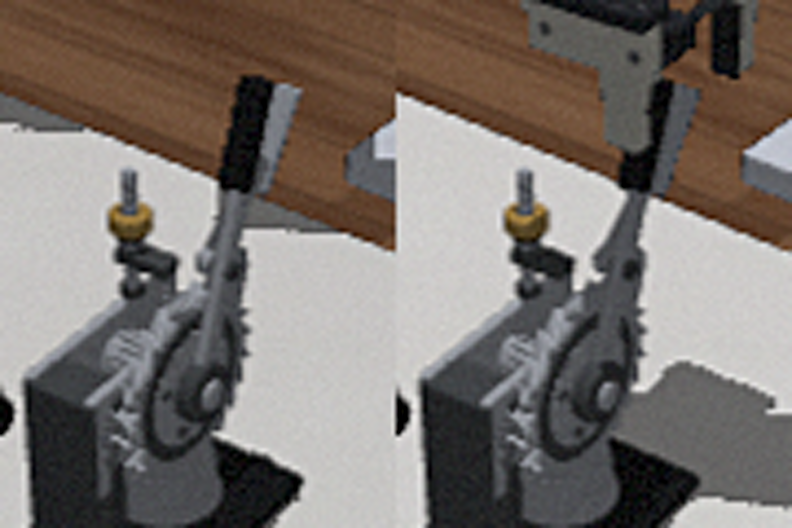

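The right crop shows the back fingertip on the grip at (630,150) with the lever drawn slightly on and the trigger free. I'll make a geometry table for the release.

```bash
cat >> h.py <<'E'
XA=.5857
def geo(th,p,zt=.264):
    S,C=np.sin(th),np.cos(th); ph=.2-p; h=(zt-.125)*1e3
    r=np.linspace(117,183,400); s=r*S-8*C; z=r*C+8*S; sb=s[z>=h].min()
    r=np.linspace(117,180,400); o=18*np.cos(ph)+(r-74)*np.sin(ph); rr=74+(r-74)*np.cos(ph)-18*np.sin(ph)
    s=rr*S+o*C; z=rr*C-o*S; sf=s[z>=h].max()
    return sb,sf
E
python3 -c "
from h import *
for th in np.arange(.43,-.36,-.05):
    a=[]
    for p in(-.02,.15,.165,.18,.2):
        sb,sf=geo(th,p); a.append(round(sf-sb,1))
    sb,_=geo(th,.18); print('%.2f'%th,'xback %.4f'%(XA-sb/1e3),'w(-.02,.15,.165,.18,.2)',a,'tcpx(.175) %.4f'%(XA-sb/1e3-(a[3]+.4)/2e3))"
```

```text
0.43 xback 0.5308 w(-.02,.15,.165,.18,.2) [np.float64(54.4), np.float64(40.8), np.float64(39.5), np.float64(38.2), np.float64(36.4)] tcpx(.175) 0.5115
0.38 xback 0.5387 w(-.02,.15,.165,.18,.2) [np.float64(55.2), np.float64(41.0), np.float64(39.7), np.float64(38.4), np.float64(36.5)] tcpx(.175) 0.5193
0.33 xback 0.5465 w(-.02,.15,.165,.18,.2) [np.float64(55.5), np.float64(40.8), np.float64(39.4), np.float64(38.0), np.float64(36.2)] tcpx(.175) 0.5273
0.28 xback 0.5540 w(-.02,.15,.165,.18,.2) [np.float64(55.4), np.float64(40.1), np.float64(38.7), np.float64(37.3), np.float64(35.4)] tcpx(.175) 0.5352
0.23 xback 0.5613 w(-.02,.15,.165,.18,.2) [np.float64(54.8), np.float64(39.1), np.float64(37.7), np.float64(36.2), np.float64(34.2)] tcpx(.175) 0.5430
0.18 xback 0.5685 w(-.02,.15,.165,.18,.2) [np.float64(53.9), np.float64(37.8), np.float64(36.3), np.float64(34.8), np.float64(32.8)] tcpx(.175) 0.5509
0.13 xback 0.5756 w(-.02,.15,.165,.18,.2) [np.float64(52.7), np.float64(36.2), np.float64(34.7), np.float64(33.1), np.float64(31.1)] tcpx(.175) 0.5588
0.08 xback 0.5826 w(-.02,.15,.165,.18,.2) [
[... 622 characters left out ...]
), np.float64(34.4), np.float64(33.5), np.float64(32.5), np.float64(31.2)] tcpx(.175) 0.5991
-0.17 xback 0.6245 w(-.02,.15,.165,.18,.2) [np.float64(49.6), np.float64(36.5), np.float64(35.5), np.float64(34.5), np.float64(33.2)] tcpx(.175) 0.6071
-0.22 xback 0.6334 w(-.02,.15,.165,.18,.2) [np.float64(49.6), np.float64(38.4), np.float64(37.4), np.float64(36.4), np.float64(35.1)] tcpx(.175) 0.6150
-0.27 xback 0.6422 w(-.02,.15,.165,.18,.2) [np.float64(51.4), np.float64(40.1), np.float64(39.1), np.float64(38.1), np.float64(36.7)] tcpx(.175) 0.6230
-0.32 xback 0.6509 w(-.02,.15,.165,.18,.2) [np.float64(53.1), np.float64(41.5), np.float64(40.5), np.float64(39.4), np.float64(38.0)] tcpx(.175) 0.6310
```

>>> step_arm([
  [[-0.1,-0.01,0,0,8.76],[-0.1,0,0,0,8.76],[-0.1,0,0,0,8.76],[0,0,0,0,8.76]],
])

```text
clock: 5.8
tool_pos: [0.4894, 0.0289, 0.2644]
orientation: [-179.7, 0.0, -86.7]
force: [10.5, 0.0, -2.5]
opening: 0.0877
gripper_force: 4.2
```

>>> step_arm([
  [[0.2,0.01,0,0,8.3],[0.2,0.01,0,0,7.9],[0.2,0.01,0,0,7.5],[0.2,0.01,0,0,7.1],[0.2,0.01,0,0,6.7],[0.2,0.01,0,0,6.3],[0,0,0,0,6.2],[0,0,0,0,6.2]],
])

```text
clock: 6.6
tool_pos: [0.5017, 0.0297, 0.2644]
orientation: [-179.7, 0.0, -86.7]
force: [11.3, 0.4, -3.1]
opening: 0.0621
gripper_force: 4.4
```

>>> step_arm([
  [[0.1,0.01,0,0,6.0],[0.1,0.01,0,0,5.8],[0.1,0,0,0,5.6],[0,0,0,0,5.6],[0,0,0,0,5.6]],
])

```text
clock: 7.1
tool_pos: [0.5046, 0.0298, 0.2644]
orientation: [-179.7, 0.0, -86.7]
force: [10.6, -1.0, -4.6]
opening: 0.0561
gripper_force: 4.3
```

>>> step_arm([
  [[0.1,0.01,0,0,5.4],[0.1,0.01,0,0,5.2],[0,0,0,0,5.2],[0,0,0,0,5.2]],
])

```text
clock: 7.5
tool_pos: [0.5059, 0.0299, 0.2644]
orientation: [-179.8, 0.0, -86.7]
force: [6.9, -0.6, -1.5]
opening: 0.052
gripper_force: 7.1
```

>>> step_arm([
  [[0.1,0.01,0,0,5.0],[0.1,0.01,0,0,4.8],[0,0,0,0,4.8],[0,0,0,0,4.8]],
])

```text
clock: 7.9
tool_pos: [0.5079, 0.03, 0.2647]
orientation: [-179.8, 0.0, -86.7]
force: [6.3, -0.0, 0.5]
opening: 0.0485
gripper_force: 8.0
```

```bash
python3 -c "
from h import *
st();viewer.snapshot('top');st();snap('side','s3');st()"
```

```text
t 7.90 [0.5079 0.03   0.2647] [-1.7977e+02  2.0000e-02 -8.6710e+01] F [ 6.28 -0.02  0.49] M [ 0.06 -2.08 -0.01] w 0.0485 gf 7.96
t 7.95 [0.5078 0.03   0.2647] [-1.7977e+02  3.0000e-02 -8.6710e+01] F [6.36 0.14 1.97] M [ 0.06 -2.13  0.05] w 0.0482 gf 7.98
t 8.00 [0.5078 0.0299 0.2646] [-1.7978e+02  2.0000e-02 -8.6710e+01] F [ 7.3 -0.4  0.5] M [ 0.07 -2.06  0.  ] w 0.0484 gf 7.98
```

>>> step_arm([
  [[0.1,0.01,0,0,4.6],[0.1,0.01,0,0,4.4],[0,0,0,0,4.4],[0,0,0,0,4.4]],
])

```text
clock: 8.4
tool_pos: [0.5101, 0.0301, 0.2648]
orientation: [-179.7, 0.0, -86.7]
force: [7.9, -0.6, 0.7]
opening: 0.0441
gripper_force: 7.1
```

>>> step_arm([
  [[0.1,0.01,0,0,4.2],[0.1,0.0,0,0,4.0],[0,0,0,0,3.9],[0,0,0,0,3.9]],
])

```text
clock: 8.8
tool_pos: [0.5122, 0.0302, 0.2647]
orientation: [-179.7, 0.0, -86.7]
force: [7.6, 0.3, 0.4]
opening: 0.039
gripper_force: 6.6
```

```bash
python3 -c "
from h import *
st();viewer.snapshot('top');st();snap('side','s4');st()
a=[cv2.imread('pics/%s.png'%n)[150:270,250:330] for n in('s2','s4')]
cv2.imwrite('pics/c4.png',cv2.resize(np.hstack(a),None,fx=4.9,fy=4.9,interpolation=2))"
```

```text
t 8.80 [0.5122 0.0302 0.2647] [-1.7973e+02  2.0000e-02 -8.6720e+01] F [7.62 0.34 0.41] M [-0.19 -2.8   0.  ] w 0.0390 gf 6.62
t 8.85 [0.5122 0.0302 0.2646] [-1.7974e+02  2.0000e-02 -8.6710e+01] F [ 8.88  0.18 -0.31] M [-0.14 -2.82 -0.06] w 0.0390 gf 6.69
t 8.90 [0.5121 0.0302 0.2647] [-1.7974e+02  2.0000e-02 -8.6710e+01] F [ 7.44 -1.04  0.24] M [-0.2  -2.73 -0.01] w 0.0393 gf 6.72
```

View pics/c4.png

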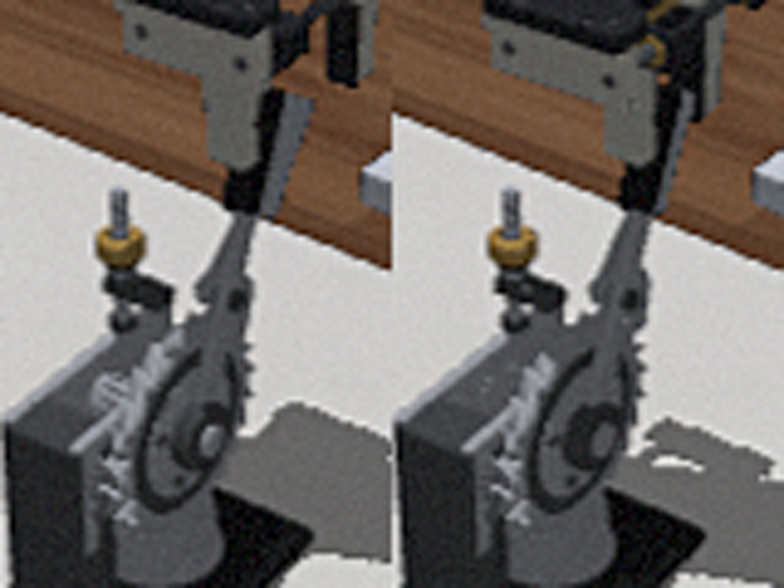

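>>> step_arm([
  [[0.05,0,0,0,3.8],[0,0,0,0,3.8]],
])

```text
clock: 9.1
tool_pos: [0.5127, 0.0303, 0.2647]
orientation: [-179.7, 0.0, -86.7]
force: [8.3, -0.4, -0.8]
opening: 0.0383
gripper_force: 6.2
```

>>> step_arm([
  [[0.05,0,0,0,3.7],[0,0,0,0,3.7]],
])

```text
clock: 9.3
tool_pos: [0.5133, 0.0303, 0.2647]
orientation: [-179.7, 0.0, -86.7]
force: [8.9, -1.0, 0.8]
opening: 0.0374
gripper_force: 6.4
```

>>> step_arm([
  [[0.03,0,0,0,3.64],[0,0,0,0,3.64]],
])

```text
clock: 9.5
tool_pos: [0.5136, 0.0303, 0.2647]
orientation: [-179.7, 0.0, -86.7]
force: [8.4, -0.4, 0.1]
opening: 0.0364
gripper_force: 6.4
```

>>> step_arm([
  [[0.04,0,0,0,3.56],[0,0,0,0,3.56],[0,0,0,0,3.56]],
])

```text
clock: 9.8
tool_pos: [0.514, 0.0303, 0.2647]
orientation: [-179.7, 0.0, -86.7]
force: [8.2, -0.6, 0.3]
opening: 0.0359
gripper_force: 6.4
```

>>> step_arm([
  [[0.1,0.01,0,0,3.58],[0.2,0.01,0,0,3.6],[0.2,0.01,0,0,3.6],[0.2,0.01,0,0,3.6],[0.2,0.01,0,0,3.6],[0.2,0.01,0,0,3.6],[0.2,0.01,0,0,3.6],[0,0,0,0,3.6],[0,0,0,0,3.6]],
])

```text
clock: 10.7
tool_pos: [0.5281, 0.0311, 0.2671]
orientation: [-179.5, 0.0, -86.7]
force: [5.5, -0.4, 12.8]
opening: 0.0361
gripper_force: 5.9
```

```bash
cat >> h.py <<'E'
def avg(n=4,last='z'):
    F=[];
    for k in range(n):
        o=ctrl.get_obs(); F.append(np.r_[o['force'],o['moment'],o['gripper_force'],o['opening']]);
        if k<n-1: viewer.snapshot('top')
    print('t %.2f'%o['clock'],o['tool_pos'].round(4),'F',np.mean(F,0).round(3))
E
python3 -c "
from h import *
avg(3)"
```

```text
t 10.80 [0.5281 0.0311 0.2671] F [ 4.915  0.513 12.04   0.252 -1.845 -0.013  5.927  0.036]
```

>>> step_arm([
  [[0,0,0.1,0,3.6],[0,0,0.1,0,3.6],[0,0,0.1,0,3.6],[0,0,0.1,0,3.6],[0,0,0,0,3.6]],
])

```text
clock: 11.3
tool_pos: [0.5267, 0.0311, 0.268]
orientation: [-179.8, 0.0, -86.7]
force: [8.4, -0.0, -2.6]
opening: 0.0359
gripper_force: 4.9
```

```bash
python3 -c "
from h import *
avg(3)
for th in np.arange(.43,-.36,-.05):
    zt=.264+(146*(np.cos(th)-np.cos(.42))+8*(np.sin(th)-np.sin(.42)))/1e3
    a=[geo(th,p,zt) for p in(.15,.2)]; sb=a[0][0]
    print('%.2f'%th,'z %.4f'%zt,'w.15 %.1f w.2 %.1f'%(a[0][1]-sb,a[1][1]-sb),'xb %.4f tcpx(.2) %.4f'%(XA-sb/1e3,XA-(sb+a[1][1])/2e3))"
```

```text
t 11.40 [0.5267 0.0311 0.2681] F [ 9.133  0.015 -3.078 -0.031 -3.24  -0.035  4.942  0.036]
0.43 z 0.2635 w.15 41.0 w.2 36.7 xb 0.5310 tcpx(.2) 0.5126
0.38 z 0.2660 w.15 40.2 w.2 35.7 xb 0.5380 tcpx(.2) 0.5201
0.33 z 0.2681 w.15 39.4 w.2 34.8 xb 0.5451 tcpx(.2) 0.5277
0.28 z 0.2700 w.15 38.5 w.2 33.7 xb 0.5523 tcpx(.2) 0.5355
0.23 z 0.2714 w.15 37.4 w.2 32.5 xb 0.5596 tcpx(.2) 0.5434
0.18 z 0.2725 w.15 36.2 w.2 31.2 xb 0.5670 tcpx(.2) 0.5514
0.13 z 0.2732 w.15 34.9 w.2 29.9 xb 0.5744 tcpx(.2) 0.5594
0.08 z 0.2736 w.15 33.6 w.2 28.4 xb 0.5818 tcpx(.2) 0.5676
0.03 z 0.2736 w.15 32.2 w.2 26.9 xb 0.5892 tcpx(.2) 0.5758
-0.02 z 0.2732 w.15 31.3 w.2 26.7 xb 0.5974 tcpx(.2) 0.5840
-0.07 z 0.2725 w.15 32.1 w.2 28.5 xb 0.6065 tcpx(.2) 0.5922
-0.12 z 0.2714 w.15 33.9 w.2 30.3 xb 0.6155 tcpx(.2) 0.6004
-0.17 z 0.2700 w.15 35.8 w.2 32.2 xb 0.6245 tcpx(.2) 0.6084
-0.22 z 0.2682 w.15 37.7 w.2 34.2 xb 0.6334 tcpx(.2) 0.6164
-0.27 z 0.2660 w.15 39.6 w.2 36.1 xb 0.6422 tcpx(.2) 0.6242
-0.32 z 0.2635 w.15 41.7 w.2 38.2 xb 0.6509 tcpx(.2) 0.6318
```

>>> step_arm([
  [[0.2,0.01,0.05,0,3.57],[0.2,0.01,0.05,0,3.54],[0.2,0.01,0.05,0,3.51],[0.2,0.02,0.05,0,3.48],[0.2,0.01,0.04,0,3.45],[0.2,0.01,0.04,0,3.42],[0.2,0.02,0.03,0,3.39],[0.2,0.01,0.03,0,3.36],[0.2,0.01,0.03,0,3.33],[0.2,0.02,0.03,0,3.3]],
])

```text
clock: 12.4
tool_pos: [0.5463, 0.0321, 0.2719]
orientation: [-179.8, 0.0, -86.7]
force: [7.6, -1.5, -2.9]
opening: 0.0334
gripper_force: 5.1
```

```bash
python3 -c "
from h import *
avg(3)"
```

```text
t 12.50 [0.5465 0.0321 0.2719] F [ 7.567 -0.805 -2.503 -0.286 -2.686 -0.041  5.126  0.033]
```

>>> step_arm([
  [[0.2,0.01,0.03,0,3.27],[0.2,0.01,0.02,0,3.24],[0.2,0.01,0.02,0,3.21],[0.2,0.02,0.02,0,3.18],[0.2,0.01,0.01,0,3.14],[0.2,0.01,0.01,0,3.11],[0.2,0.02,0.01,0,3.08],[0.2,0.01,0.01,0,3.04],[0,0,0,0,3.02]],
])

```text
clock: 13.4
tool_pos: [0.5623, 0.033, 0.2732]
orientation: [-179.8, -0.0, -86.7]
force: [6.2, -0.8, -2.1]
opening: 0.0305
gripper_force: 4.8
```

```bash
python3 -c "
from h import *
avg(3)"
```

```text
t 13.50 [0.5621 0.033  0.2732] F [ 6.8   -0.987 -2.229 -0.374 -2.45  -0.046  4.784  0.03 ]
```

>>> step_arm([
  [[0.1,0.01,0.01,0,3.0],[0.1,0,0,0,2.98],[0.1,0.01,0,0,2.96],[0.1,0.01,0,0,2.94],[0,0,0,0,2.94]],
])

```text
clock: 14.0
tool_pos: [0.5661, 0.0332, 0.2732]
orientation: [-179.9, -0.0, -86.7]
force: [6.2, -1.7, -1.9]
opening: 0.0296
gripper_force: 4.7
```

>>> step_arm([
  [[0.1,0.01,0,0,2.92],[0.1,0,0,0,2.91],[0.1,0.01,0,0,2.89],[0.1,0.01,0,0,2.87],[0,0,0,0,2.87]],
])

```text
clock: 14.5
tool_pos: [0.5701, 0.0334, 0.2733]
orientation: [-179.9, -0.0, -86.7]
force: [6.8, -1.5, -1.7]
opening: 0.029
gripper_force: 4.6
```

>>> step_arm([
  [[0.1,0.01,0,0,2.85],[0.1,0,0,0,2.83],[0.1,0.01,0,0,2.82],[0,0,0,0,2.82]],
])

```text
clock: 14.9
tool_pos: [0.5731, 0.0335, 0.2732]
orientation: [-179.9, -0.0, -86.7]
force: [7.3, -1.5, -1.1]
opening: 0.0287
gripper_force: 4.6
```

```bash
python3 -c "
from h import *
avg(3)"
```

```text
t 15.00 [0.573  0.0335 0.2732] F [ 6.453 -1.609 -1.558 -0.655 -2.312 -0.068  4.548  0.028]
```

>>> step_arm([
  [[0.1,0,0,0,2.81],[0.1,0,0,0,2.8],[0.1,0,0,0,2.8],[0.1,0,0,0,2.79],[0,0,0,0,2.79]],
])

```text
clock: 15.5
tool_pos: [0.5769, 0.0336, 0.273]
orientation: [-179.9, -0.0, -86.7]
force: [7.0, -0.7, -2.0]
opening: 0.0279
gripper_force: 4.4
```

>>> step_arm([
  [[0.1,0,0,0,2.79],[0.1,0,0,0,2.79],[0.1,0.01,0,0,2.79],[0.1,0,0,0,2.79],[0,0,0,0,2.79]],
])

```text
clock: 16.0
tool_pos: [0.5803, 0.0338, 0.2729]
orientation: [-180.0, -0.0, -86.7]
force: [4.8, -1.7, -1.9]
opening: 0.0279
gripper_force: 3.7
```

```bash
python3 -c "
from h import *
avg(3)"
```

```text
t 16.10 [0.5802 0.0338 0.2729] F [ 5.21  -1.104 -2.251 -0.183 -1.625 -0.037  3.711  0.028]
```

>>> step_arm([
  [[0.05,0,0,0,2.79],[0.05,0,0,0,2.79],[0.05,0,0,0,2.79],[0,0,0,0,2.79],[0,0,0,0,2.79]],
])

```text
clock: 16.6
tool_pos: [0.5813, 0.0338, 0.2729]
orientation: [180.0, 0.0, -86.7]
force: [4.4, -0.9, -2.0]
opening: 0.028
gripper_force: 3.8
```

```bash
python3 -c "
from h import *
avg(4)"
```

```text
t 16.75 [0.5812 0.0339 0.2728] F [ 4.725  0.277 -2.489  0.117 -1.484 -0.042  3.811  0.028]
```

>>> step_arm([
  [[0.05,0,0,0,2.79],[0.05,0,0,0,2.79],[0.05,0,0,0,2.79],[0,0,0,0,2.79],[0,0,0,0,2.79]],
])

```text
clock: 17.25
tool_pos: [0.5827, 0.0339, 0.2728]
orientation: [180.0, 0.0, -86.7]
force: [4.4, 1.6, -3.8]
opening: 0.028
gripper_force: 4.1
```

```bash
python3 -c "
from h import *
avg(4)"
```

```text
t 17.40 [0.5827 0.0339 0.2728] F [ 4.846  1.137 -3.282  0.555 -1.236 -0.012  4.09   0.028]
```

>>> step_arm([
  [[0.1,0,-0.03,0,2.82],[0.1,0,-0.03,0,2.85],[0.1,0,-0.03,0,2.88],[0,0,0,0,2.88],[0,0,0,0,2.88]],
])

```text
clock: 17.9
tool_pos: [0.5862, 0.034, 0.2725]
orientation: [-179.9, 0.0, -86.7]
force: [3.9, 2.8, -1.1]
opening: 0.0289
gripper_force: 4.1
```

```bash
python3 -c "
from h import *
avg(4)"
```

```text
t 18.05 [0.5862 0.034  0.2724] F [ 4.075  2.72  -1.336  1.02  -1.282  0.018  4.073  0.029]
```

>>> step_arm([
  [[0.1,0.03,-0.02,0,2.91],[0.1,0.02,-0.02,0,2.94],[0.1,0.02,-0.02,0,2.97],[0,0,0,0,2.97],[0,0,0,0,2.97]],
])

```text
clock: 18.55
tool_pos: [0.5891, 0.0342, 0.272]
orientation: [-179.9, -0.0, -86.7]
force: [3.1, 0.8, 4.0]
opening: 0.0296
gripper_force: 3.7
```

```bash
python3 -c "
from h import *
avg(4);snap('side','s5')
a=[cv2.imread('pics/%s.png'%n)[150:270,250:330] for n in('s4','s5')]
cv2.imwrite('pics/c5.png',cv2.resize(np.hstack(a),None,fx=4.9,fy=4.9,interpolation=2))"
```

```text
t 18.70 [0.589  0.0343 0.272 ] F [ 3.267e+00  4.320e-01  4.249e+00  5.700e-02 -1.050e+00 -4.000e-03
  3.746e+00  3.000e-02]
```

View pics/c5.png

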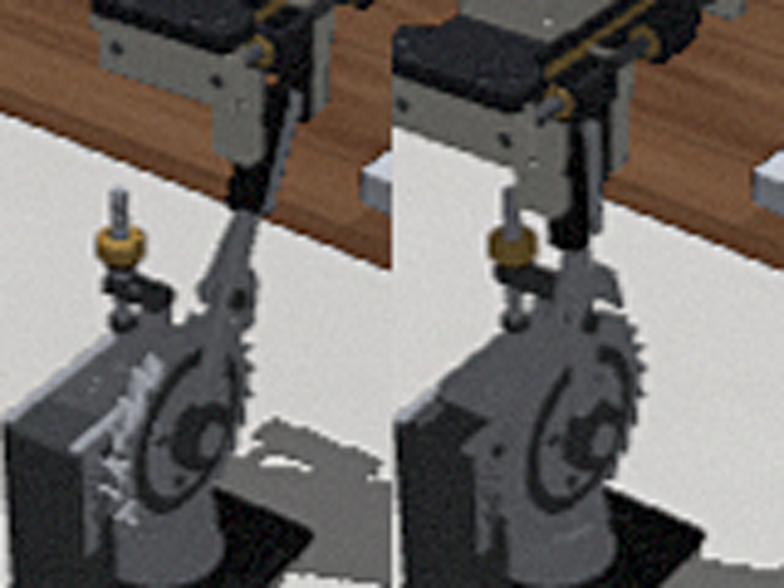

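The yoke now sits right under the nut (right crop, (525,275) against (512,245)), with lever and trigger squeezed upright. I'll feel for slack in small steps.

>>> step_arm([
  [[0.05,0,0.01,0,2.97],[0.05,0.01,0.01,0,2.97],[0.05,0,0,0,2.98],[0,0,0,0,2.98],[0,0,0,0,2.98]],
])

```text
clock: 19.25
tool_pos: [0.5903, 0.0344, 0.2718]
orientation: [-180.0, -0.0, -86.7]
force: [3.6, -1.3, 5.7]
opening: 0.0299
gripper_force: 3.5
```

```bash
python3 -c "
from h import *
avg(4)"
```

```text
t 19.40 [0.5903 0.0344 0.2718] F [ 3.228 -1.418  5.367 -0.312 -0.866 -0.023  3.511  0.03 ]
```

>>> step_arm([
  [[0.05,0,0.01,0,2.99],[0.05,0,0.01,0,3.0],[0.05,0,0,0,3.01],[0,0,0,0,3.01],[0,0,0,0,3.01]],
])

```text
clock: 19.9
tool_pos: [0.5916, 0.0345, 0.2717]
orientation: [180.0, -0.0, -86.7]
force: [1.4, -1.7, 3.5]
opening: 0.03
gripper_force: 3.1
```

```bash
python3 -c "
from h import *
avg(4)"
```

```text
t 20.05 [0.5916 0.0345 0.2717] F [ 2.007 -1.946  3.601 -0.602 -0.562 -0.05   3.052  0.03 ]
```

>>> step_arm([
  [[0.05,0,0,0,3.02],[0.05,0,0,0,3.03],[0,0,0,0,3.03],[0,0,0,0,3.03],[0,0,0,0,3.03]],
])

```text
clock: 20.55
tool_pos: [0.5925, 0.0345, 0.2716]
orientation: [180.0, -0.0, -86.7]
force: [1.1, -2.4, 1.7]
opening: 0.0304
gripper_force: 2.7
```

```bash
python3 -c "
from h import *
avg(4)"
```

```text
t 20.70 [0.5926 0.0345 0.2716] F [ 1.501 -1.963  1.68  -0.687 -0.286 -0.03   2.632  0.03 ]
```

>>> step_arm([
  [[0.05,0,0,0,3.03],[0.03,0,0,0,3.03],[0,0,0,0,3.03],[0,0,0,0,3.03],[0,0,0,0,3.03]],
])

```text
clock: 21.2
tool_pos: [0.5934, 0.0346, 0.2716]
orientation: [180.0, 0.0, -86.7]
force: [1.1, -1.3, -0.0]
opening: 0.0305
gripper_force: 2.3
```

```bash
python3 -c "
from h import *
avg(4)"
```

```text
t 21.35 [0.5934 0.0346 0.2716] F [ 0.762 -1.814 -0.461 -0.651 -0.046 -0.067  2.26   0.03 ]
```

>>> step_arm([
  [[0.03,0,0,0,3.0],[0.03,0,0,0,2.97],[0,0,0,0,2.97],[0,0,0,0,2.97],[0,0,0,0,2.97]],
])

```text
clock: 21.85
tool_pos: [0.5941, 0.0347, 0.2717]
orientation: [180.0, 0.0, -86.7]
force: [0.5, -1.2, -0.2]
opening: 0.0301
gripper_force: 2.1
```

```bash
python3 -c "
from h import *
avg(4)"
```

```text
t 22.00 [0.5941 0.0346 0.2718] F [ 0.76  -0.602 -0.973 -0.33   0.062 -0.007  2.09   0.03 ]
```

>>> step_arm([
  [[0.05,0,0,0,2.97],[0.04,0,0,0,2.97],[0,0,0,0,2.97],[0,0,0,0,2.97],[0,0,0,0,2.97]],
])

```text
clock: 22.5
tool_pos: [0.595, 0.0346, 0.2718]
orientation: [180.0, 0.0, -86.7]
force: [-0.1, -0.6, -0.8]
opening: 0.0296
gripper_force: 1.8
```

```bash
python3 -c "
from h import *
avg(5)"
```

```text
t 22.70 [0.595  0.0346 0.2719] F [-0.185 -0.257 -1.236  0.017  0.21  -0.011  1.825  0.03 ]
```

>>> step_arm([
  [[0.03,0,0,0,2.94],[0.02,0,0,0,2.9],[0,0,0,0,2.9],[0,0,0,0,2.9],[0,0,0,0,2.9]],
])

```text
clock: 23.2
tool_pos: [0.5955, 0.0346, 0.2719]
orientation: [180.0, 0.0, -86.7]
force: [-0.6, 1.1, -0.3]
opening: 0.0293
gripper_force: 3.8
```

```bash
python3 -c "
from h import *
avg(3); snap('side','s6')
a=[cv2.imread('pics/%s.png'%n)[160:260,255:325] for n in('s5','s6')]
cv2.imwrite('pics/c6.png',cv2.resize(np.hstack(a),None,fx=5.6,fy=5.6,interpolation=2))"
```

```text
t 23.30 [0.5955 0.0346 0.2719] F [-0.622  1.005 -0.168  0.294  0.485  0.025  3.781  0.029]
```

View pics/c6.png

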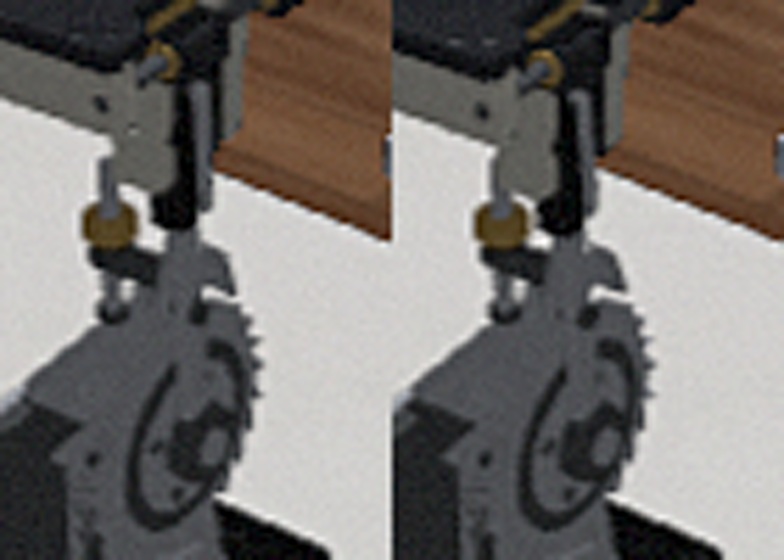

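The extra squeeze found the trigger's end (pad force 1.8 → 3.8 N), so the pawl is fully lifted. The image shows a white gap under the hook at (600,293) and the yoke up at the nut. Now I'll release the trigger while the back finger stays by the lever.

>>> step_arm([
  [[-0.1,-0.01,0,0,3.2],[-0.15,-0.01,0,0,3.5],[-0.15,-0.01,0,0,3.8],[-0.15,-0.01,0,0,4.1],[-0.15,-0.01,0,0,4.4],[-0.15,-0.01,0,0,4.7],[-0.15,-0.01,0,0,5.0],[-0.15,-0.01,0,0,5.3],[-0.15,-0.01,0,0,5.6],[-0.15,-0.01,0,0,5.9]],
])

```text
clock: 24.35
tool_pos: [0.581, 0.0335, 0.272]
orientation: [-180.0, -0.0, -86.7]
force: [0.2, 0.3, -0.0]
opening: 0.0577
gripper_force: 0.4
```

>>> step_arm([
  [[-0.15,-0.01,0,0,6.2],[-0.15,-0.01,0,0,6.5],[-0.15,-0.01,0,0,6.8],[-0.15,-0.01,0,0,7.0],[-0.2,-0.01,0,0,7.0],[-0.2,-0.01,0,0,7.0],[-0.2,-0.01,0,0,7.0],[0,0,0,0,7.0]],
])

```text
clock: 25.15
tool_pos: [0.5696, 0.0329, 0.2725]
orientation: [-179.9, 0.0, -86.7]
force: [3.9, -0.1, 2.9]
opening: 0.0703
gripper_force: 2.2
```

```bash
python3 -c "
from h import *
avg(3)"
```

```text
t 25.25 [0.5696 0.0329 0.2725] F [ 4.147 -0.337  3.731 -0.037 -1.513 -0.011  2.17   0.07 ]
```

>>> step_arm([
  [[-0.2,-0.01,0,0,7.0],[-0.25,-0.02,0,0,7.0],[-0.25,-0.01,0,0,7.0],[-0.25,-0.02,0,0,7.0],[-0.25,-0.01,0,0,7.0],[-0.25,-0.02,0,0,7.0],[-0.25,-0.01,0,0,7.0],[-0.25,-0.02,0,0,7.0],[-0.25,-0.01,0,0,7.0],[0,0,0,0,7.0]],
])

```text
clock: 26.25
tool_pos: [0.5488, 0.0319, 0.2734]
orientation: [-179.7, 0.0, -86.7]
force: [6.7, -0.3, 5.5]
opening: 0.0701
gripper_force: 3.5
```

```bash
python3 -c "
from h import *
avg(3);snap('side','s7')
a=[cv2.imread('pics/%s.png'%n)[150:250,250:330] for n in('s6','s7')]
cv2.imwrite('pics/c7.png',cv2.resize(np.hstack(a),None,fx=4.9,fy=4.9,interpolation=2))"
```

```text
t 26.35 [0.5489 0.0319 0.2734] F [ 6.435 -0.51   6.228  0.042 -2.584 -0.021  3.478  0.07 ]
```

View pics/c7.png

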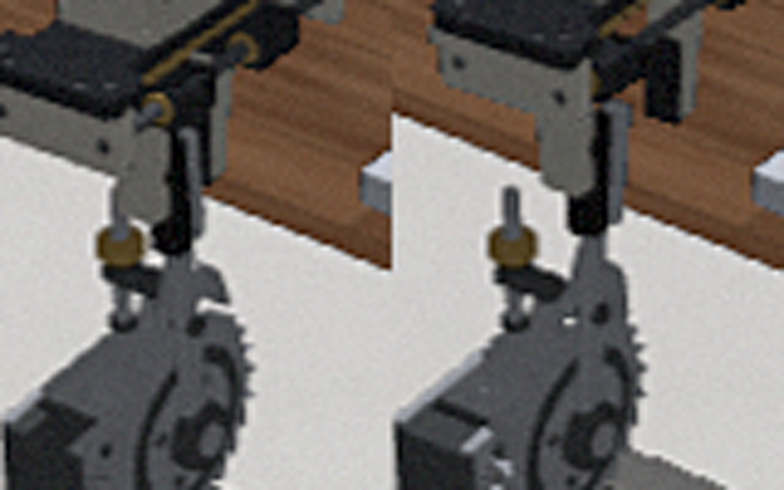

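The right crop shows the lever drawn on, the trigger sprung out, and the pawl over the teeth (600,315). I'll draw on past the next tooth, then ease back.

>>> step_arm([
  [[-0.2,-0.01,0,0,7.0],[-0.2,-0.02,0,0,7.0],[-0.2,-0.01,0,0,7.0],[-0.2,-0.01,0,0,7.0],[-0.2,-0.01,0,0,7.0],[-0.2,-0.01,0,0,7.0],[-0.2,-0.01,0,0,7.0],[0,0,0,0,7.0],[0,0,0,0,7.0]],
])

```text
clock: 27.3
tool_pos: [0.5345, 0.0311, 0.2728]
orientation: [-179.8, 0.0, -86.7]
force: [7.1, -0.3, 3.5]
opening: 0.07
gripper_force: 3.7
```

>>> step_arm([
  [[0.1,0.01,0,0,7.0],[0.1,0.01,0,0,7.0],[0.1,0,0,0,7.0],[0.1,0.01,0,0,7.0],[0,0,0,0,7.0]],
])

```text
clock: 27.8
tool_pos: [0.5388, 0.0313, 0.2731]
orientation: [-179.8, 0.0, -86.7]
force: [6.9, -0.4, 4.8]
opening: 0.0697
gripper_force: 3.5
```

>>> step_arm([
  [[0.1,0.01,0,0,7.0],[0.1,0.01,0,0,7.0],[0.1,0,0,0,7.0],[0.1,0.01,0,0,7.0],[0,0,0,0,7.0]],
])

```text
clock: 28.3
tool_pos: [0.5414, 0.0315, 0.272]
orientation: [-180.0, 0.0, -86.7]
force: [3.7, 0.3, 5.2]
opening: 0.0697
gripper_force: 2.4
```

>>> step_arm([
  [[0.1,0.01,0,0,7.0],[0.1,0.01,0,0,7.0],[0.1,0,0,0,7.0],[0.1,0.01,0,0,7.0],[0,0,0,0,7.0],[0,0,0,0,7.0]],
])

```text
clock: 28.9
tool_pos: [0.5446, 0.0316, 0.2714]
orientation: [179.9, -0.0, -86.7]
force: [0.1, 0.7, 0.1]
opening: 0.0701
gripper_force: 0.0
```

>>> step_arm([
  [[0.1,0.01,0,0,7.0],[0.1,0.01,0,0,7.0],[0.1,0,0,0,7.0],[0.1,0.01,0,0,7.0],[0,0,0,0,7.0],[0,0,0,0,7.0]],
])

```text
clock: 29.5
tool_pos: [0.5491, 0.032, 0.2718]
orientation: [180.0, 0.0, -86.7]
force: [-0.5, 0.1, 0.6]
opening: 0.07
gripper_force: 0.0
```

```bash
python3 -c "
from h import *
avg(3);snap('side','s8')
a=[cv2.imread('pics/%s.png'%n)[150:250,250:330] for n in('s7','s8')]
cv2.imwrite('pics/c8.png',cv2.resize(np.hstack(a),None,fx=4.9,fy=4.9,interpolation=2))"
```

```text
t 29.60 [0.549  0.0319 0.2719] F [-0.339  0.314 -0.061  0.033  0.136 -0.009  0.     0.07 ]
```

View pics/c8.png

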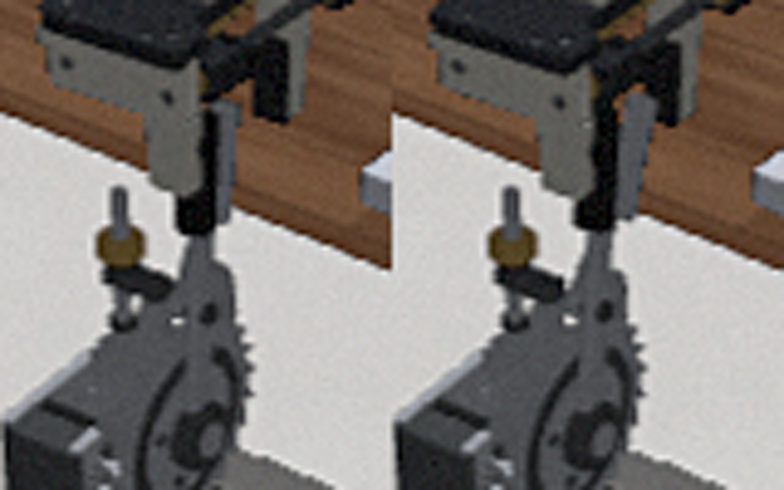

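In the right crop the trigger slants fully out (640,150), the lever is held by the tooth and no force is left in the hand. I'll open and withdraw upward.

>>> step_arm([
  [[0,0,0,0,7.8],[0,0,0,0,8.7],[0,0,0.5,0,8.7],[0,0,2,0,8.7],[0,0,2,0,8.7],[0,0,2.5,0,8.7],[0,0,2.5,0,8.7],[0,0,2,0,8.7],[0,0,0,0,8.7],[0,0,0,0,8.7]],
])

```text
clock: 30.65
tool_pos: [0.5491, 0.0321, 0.3872]
orientation: [-180.0, 0.0, -86.7]
force: [-1.0, 0.2, -0.4]
opening: 0.0871
gripper_force: 0.0
```

```bash
python3 -c "
from h import *
avg(2);snap('side','s9');snap('top','t9')
a=cv2.resize(cv2.imread('pics/s9.png')[150:250,240:330],None,fx=4.4,fy=4.4,interpolation=2);b=cv2.resize(cv2.imread('pics/t9.png')[165:275,200:310],None,fx=3.6,fy=4,interpolation=2)
cv2.imwrite('pics/c9.png',np.hstack([a,b]))"
```

```text
t 30.70 [0.5488 0.032  0.3865] F [-0.596  0.399 -0.444 -0.001  0.155  0.014  0.     0.087]
```

View pics/c9.png

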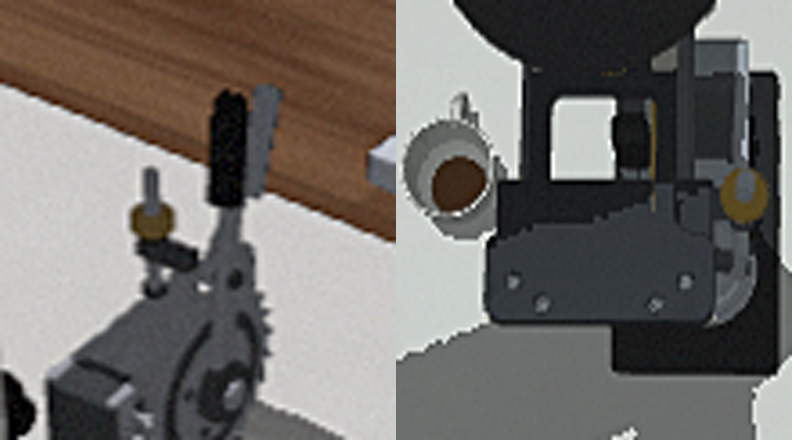

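The gripper is clear, the lever stands held with its trigger fully out (265,130), and the yoke (170,255) is close under the nut. I'll hand it in.

```bash
python3 -c "
from h import *
print(close_job())"
```

```text
the job is handed in; nothing more can be done
None
```

The press is open and the job is handed in: the pawl looks fully home in the next tooth with the yoke an estimated 3 mm under the stop nut, and the gripper is clear; the hand-in returned no verdict.

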